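# Clamp the flow cell with the removable crank

### The job

Fit the loose crank over the square shaft end of the small vise until it sits fully home, then wind it clockwise (seen from above) by its handle until the jaws hold the white flow cell firmly: the handle turns evenly at first and clearly stiffens when the cell is gripped; stop there, as forcing it further cracks the cell. Leave the crank on the shaft, let go, and leave the other things on the bench alone.

Things in the scene. Friction and masses are not known exactly. Their poses are not given: they have to be found in the camera images.
- vise: Grey bench vise fixed to the worktop. Base plate 220 x 110 x 16 mm; origin under its centre, +x along the jaw travel, z up. Gear housing at its -x end, 66 x 84 mm, top 58 mm above the worktop; the upright square shaft end is at x = -75 mm, y = 0. Fixed jaw near the +x end, its face set anywhere from x = 80 to 88 mm. Jaw tops are 51 mm above the worktop, below the swinging crank arm.
- shaft_base (a point): On the axis of the upright square shaft end, on top of its round collar (34 mm across), 61 mm above the worktop; turns with the shaft. The square is 18 x 18 mm, faces along this point's x and y, and reaches 22 mm above this point (last 3 mm narrowed to 15.5 mm). The crank is fully home when its socket mouth rests on this collar.
- screw (a joint): Turning angle of the shaft in rad, growing clockwise seen from above; starts at 3 to 7. One turn moves the jaw 16 mm towards the fixed jaw. Turning takes a steady 0.12 N m (1.9 N along the circle at the crank handle); every 100 N of clamping adds 0.25 N m (3.9 N at the handle). Friction holds the shaft where it is left, with up to 47 N of clamping; beyond that it springs back a little when let go.
- moving_jaw: Aluminium moving jaw, 84 mm wide, with a soft black rubber pad that yields 1 mm per 40 N; guided along the vise's x. Origin at the foot of the middle of its pad face, 17 mm above the worktop; +x points to the fixed jaw. At screw = 0 this face is at x = 12 mm on the vise.
- flow_cell: White plastic flow-cell block with two brass ports on top, 28 x 60 x 32 mm, loose on the vise's base plate between the jaws, x along the jaw travel, within 12 mm of the fixed jaw. Origin at the centre of its underside. Held firmly from 15 N of clamping (2.4 N in all along the circle at the handle; about 4 to 6 N is a good firm hold); brittle: it cracks at 180 N (9 N at the handle).
- crank: Dark steel crank, about 0.25 kg, at first upright on the worktop. Origin: centre of the socket mouth in the hub's underside; z up. Hub 38 x 38 mm; socket 20 x 20 mm, 24 mm deep, faces along x and y, fits the shaft in any quarter turn. Square grip 20 x 20 mm (faces along x and y) at z = 32 to 64 mm, to carry it by. Arm 20 mm wide at z = 24 to 32 mm along +x to the handle.
- handle_mid (a point): Middle of the crank's handle, 65 mm along +x from the crank's z axis, 57 mm above its origin. The handle is a black upright grip 20 mm across, z = 34 to 80 mm, that spins freely on its pin, so it can be held with a fixed hand direction while the crank goes round.
- spare_coil: Spare mixing coil, black with white winding, 25 x 64 x 25 mm, a bystander; origin under its centre.
- screwdriver: Blue screwdriver, 170 mm long, a bystander; origin under its centre.
- hex_key: Black hex key, 82 mm long, a bystander; origin under its centre.
- marker: Black felt marker, 136 mm long, a bystander; origin under its centre.
- pipette_ball: Red rubber pipette ball, 56 x 82 x 70 mm, a bystander; origin under its centre.
Things that resemble listed ones, but are neither listed nor needed, are in the scene too. Of the things that look like the crank, the smaller one is meant.

How it is judged:
By the outcome, as a careful person would: the job done as asked, in the order asked, and still so for the second after the job is handed in, with the robot touching nothing.
It also fails if it takes over 72 s, if anything falls off the work surface, if the arm or the gripper's body presses on something with over 40 N, if the wrist force passes 120 N, or if a joint passes its speed limit or range.

### The arm

A 6-joint arm with a two-finger parallel gripper is mounted at the origin on a cart in front of the work surface, level with it; the furniture and walls round the work are solid. World frame = base frame: x ahead of the robot, y to its left, z up, the work surface at z = 0. Lengths are in m, angles in rad, forces in N, time in s.
With the tool pointing down it reaches from about 0.275 to 0.875 m from the base axis. Payload 12.5 kg.
Tool frame: the origin (TCP) lies on the centre line of the jaws, within the pads' length; the fingertips stand r.finger_overhang ahead of it and the grasp point (between the pads) lies 3 mm ahead of it (r.finger_overhang is the distance from the TCP to the fingertips, in m); z points along the fingers, y is the direction in which the jaws open and shut (so a half turn about z gives the same grasp; the last joint's range is limited). The gripper opens to 85 mm and grips with 20 to 120 N. Pads are 22 mm wide; open, the fingers measure 114 mm over their backs; the gripper's body (76 mm by 85 mm) begins 54 mm behind the grasp point. The pads swing forward as they close: fully open they stand 13 mm farther back than shut.
Start: joints at [-1.401, 0.351, 1.652, -0, 1.139, -0.085], TCP at [0.139, -0.532, 0.253] pointing down, gripper open.
Joint ranges: [-2.75, 2.75], [-0.79, 2.1], [0.01, 2.65], [-1.57, 4.71], [0.07, 3.14], [-2.87, 2.87]. Speed limits (rad/s): [2.22, 2.22, 2.79, 3.14, 3.14, 3.14].

### API

Orientations are given as a unit quaternion [x, y, z, w].
In Python, from cell import r, optics gives the robot as it stands. The module is installed in compiled form; this text tells all that it offers. Calls block until the motion is done:
- r.move_to(position, orientation): joint-space move of the TCP to a pose.
- r.move_linear(position, rot=None, vel=0.15): straight line of the TCP; rot=None keeps the orientation; vel is the mean speed in m/s.
- r.set_joints(angles): joint-space move.
- r.set_gripper(opening, squeeze=None): opening from 0.0 (shut) to 1.0 (fully open); squeeze is the grip in N (None keeps the last); returns when the fingers have stopped.
- r.sleep(seconds).
- r.inverse_kinematics(position, orientation): joint angles nearest the present ones, or None.
- optics.get_image(name): name is "scene" or "top" or "wrist"; returns a dict with "pixels" (420x560x3 uint8, red, green, blue), "depth" (420x560 float32, m along the optical axis (not along the pixel's ray), 0 where there is no reading), "fx", "fy", "cx", "cy" (pixels), "D" ([k1, k2, p1, p2, k3] as OpenCV has them; the pictures are not rectified), "camera_from_world" (4x4, takes a point from world to camera coordinates); the wrist camera has in their place "mount" (4x4, takes a point from camera to tool coordinates, whose origin is the TCP and whose axes are the flange's). Camera axes: x right, y down, z forward; pixel columns grow to the right and rows downward; lengths in m; the calibration is good to about 2 mm. A picture is of the moment at which its call begins: read the wrist's pose just before it.
A pose or a line that the arm cannot do raises r.PlanningError and nothing moves.
- r.hand_in(): hands the job in, once; it reports no verdict.
Readings, each from a call of its own:
- r.current_t(): time.
- r.current_q(): joint angles.
- r.current_qvel(): joint speeds.
- r.current_effort(): joint torques, N m.
- r.current_tool_pos(): TCP position.
- r.current_ee_rot(): TCP orientation.
- r.current_contact_force(): force on the tool from outside, world axes, zero at the start.
- r.current_torque(): the same for the moment, N m.
- r.current_opening(): opening from 0.0 (shut) to 1.0 (fully open).
Only numpy, scipy, OpenCV 4.12 (cv2) and the standard library are available. Lean on these libraries where they do the work, as an engineer would, in place of code of your own. Each camera call takes 0.05 s, during which the arm holds its last target. There are 200 camera calls.

## Working session

There is one attempt and no reset: what is moved stays moved. The work goes in short steps, each a Python script; the robot and the scene stay as the last script left them, time stands still between calls to the robot, and variables do not carry over. Pictures are saved under pics/ and viewed, about 8 in all and at most 12, crops included, and the job is handed in when it is done.

```bash
mkdir -p pics; python3 - <<'E'
from cell import r, optics
import cv2,numpy as np,pickle
for n in ("top","scene"):
    d=optics.get_image(n); pickle.dump(d,open(n+".pkl","wb"))
    cv2.imwrite(f"pics/{n}0.png",d["pixels"][:,:,::-1]); print(n,d["fx"],d["D"],np.linalg.inv(d["camera_from_world"]).round(3))
print(r.current_t(),r.finger_overhang,r.current_ee_rot())
E
```

```text
top 409.77846561069174 [-0.11269375  0.          0.          0.          0.        ] [[-0.016 -0.991  0.132  0.392]
 [-1.     0.019  0.024  0.059]
 [-0.026 -0.131 -0.991  1.165]
 [ 0.     0.     0.     1.   ]]
scene 412.19523478725455 [-0.12498087  0.          0.          0.          0.        ] [[-0.684 -0.38   0.622 -0.035]
 [-0.729  0.332 -0.599  0.615]
 [ 0.021 -0.863 -0.504  0.548]
 [ 0.     0.     0.     1.   ]]
0.1 0.022 [ 9.91895927e-01  1.27052015e-01 -1.20868043e-05 -5.04670304e-04]
```

View pics/top0.png

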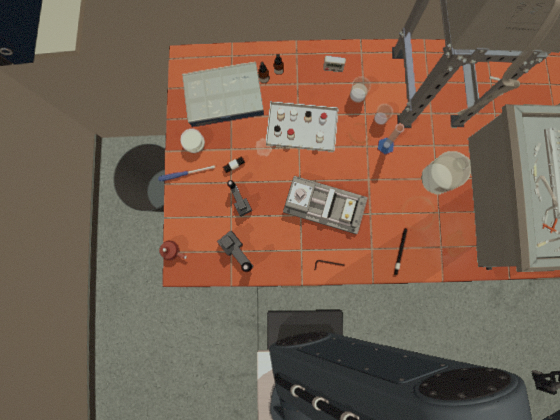

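View pics/scene0.png

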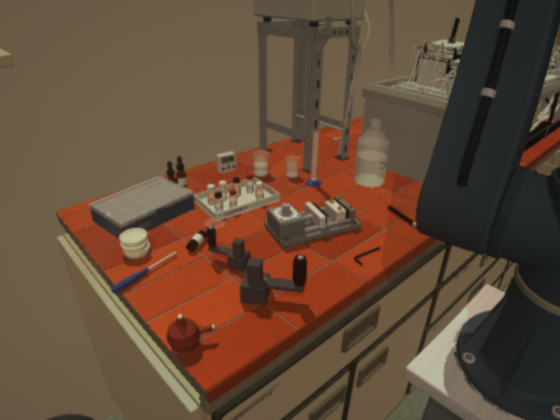

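The top picture shows the vise at about (325,205) with its shaft at (300,193). The smaller crank has its hub near (241,207) and its handle near (232,184). The larger look-alike is at (237,250). Next I'll measure roughly and look with the wrist camera.

```bash
cat > h.py <<'E'
import numpy as np, cv2, pickle
from scipy.spatial.transform import Rotation as R
from cell import r, optics
def K(d): return np.array([[d["fx"],0,d["cx"]],[0,d["fy"],d["cy"]],[0,0,1.]])
def wfc(d): return d["wfc"] if "wfc" in d else np.linalg.inv(d["camera_from_world"])
def px2w(d,px,z):
    """pixel + known world height -> world point"""
    u=cv2.undistortPoints(np.array([[px]],float),K(d),np.array(d["D"]))[0,0]
    T=wfc(d); v=T[:3,:3]@[u[0],u[1],1]; return T[:3,3]+v*(z-T[2,3])/v[2]
def cloud(d):
    h,w=d["depth"].shape; g=np.stack(np.meshgrid(np.arange(w),np.arange(h)),-1).reshape(-1,1,2).astype(float)
    u=cv2.undistortPoints(g,K(d),np.array(d["D"]))[:,0]; z=d["depth"].reshape(-1,1)
    T=wfc(d); P=np.hstack([u*z,z])@T[:3,:3].T+T[:3,3]; P[z[:,0]==0]=np.nan
    return P.reshape(h,w,3)
def w2px(d,P):
    C=np.linalg.inv(wfc(d)); return cv2.projectPoints(np.atleast_2d(P).astype(float),cv2.Rodrigues(C[:3,:3])[0],C[:3,3],K(d),np.array(d["D"]))[0][:,0]
def wrist(name):
    p=np.array(r.current_tool_pos()); q=r.current_ee_rot(); d=optics.get_image("wrist")
    T=np.eye(4); T[:3,:3]=R.from_quat(q).as_matrix(); T[:3,3]=p; d["wfc"]=T@d["mount"]
    pickle.dump(d,open(name+".pkl","wb")); cv2.imwrite(f"pics/{name}.png",d["pixels"][:,:,::-1]); return d
def down(yaw):
    """tool pointing down, jaw-opening axis (tool y) at world angle yaw + 90deg ... tool x at yaw"""
    return (R.from_euler('z',yaw)*R.from_euler('x',np.pi)).as_quat()
E
python3 - <<'E'
from h import *
d=pickle.load(open("top.pkl","rb")); C=cloud(d)
for n,p in dict(shaft=(300,193),hub=(241,207),handle=(232,184),big=(235,243),bigh=(246,267),vise=(325,205)).items(): print(n,C[p[1],p[0]].round(3))
dw=optics.get_image("wrist"); print(np.array(dw["mount"]).round(3),dw["fx"],dw["cx"],dw["cy"],dw["D"])
print(R.from_quat(r.current_ee_rot()).as_matrix().round(2))
E
```

```text
shaft [0.579 0.029 0.081]
hub [0.548 0.191 0.06 ]
handle [0.608 0.213 0.08 ]
big [0.451 0.211 0.036]
bigh [0.385 0.173 0.108]
vise [ 0.55  -0.039  0.048]
[[-0.    -0.949 -0.314  0.081]
 [ 1.    -0.     0.     0.001]
 [-0.    -0.314  0.949 -0.12 ]
 [ 0.     0.     0.     1.   ]] 338.89229797562035 277.65384148929195 210.7419163264554 [-0.00398321  0.          0.          0.          0.        ]
[[ 0.97  0.25 -0.  ]
 [ 0.25 -0.97  0.  ]
 [ 0.   -0.   -1.  ]]
```

```bash
python3 - <<'E'
from h import *
q=r.current_ee_rot()
r.move_linear([0.105,-0.39,0.30],vel=0.3)
r.move_to([0.40,0.06,0.30],down(0))
r.move_linear([0.57,0.10,0.25],vel=0.3)
d=wrist("w1"); print(r.current_t(),r.current_q())
C=cloud(d)
c=cv2.resize(d["pixels"],(784,588))[:,:,::-1]; cv2.imwrite("pics/w1b.png",c)
E
```

```text
3.5583 [ 9.25190871e-02  4.03782620e-01  1.58111270e+00 -7.14002770e-05
  1.15668133e+00  1.66378864e+00]
```

View pics/w1b.png

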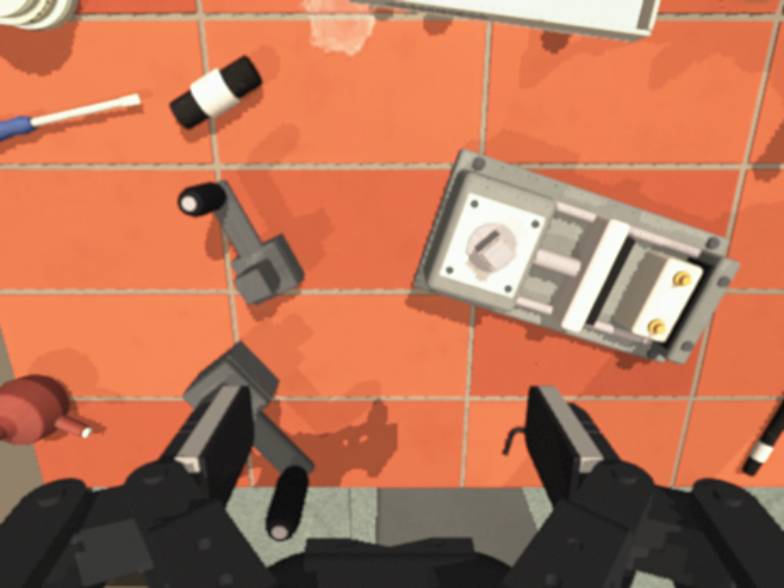

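The wrist view (at scale 1.4) shows the crank grip at about (255,275), its handle top at (188,202), the shaft top at (492,243), the moving jaw at (597,275) and the cell at (668,300). Now I'll take precise measurements from depth.

```bash
python3 - <<'E'
from h import *
d=pickle.load(open("w1.pkl","rb")); C=cloud(d)
x,y,z=C[...,0],C[...,1],C[...,2]
def reg(n,c,rad,z0,z1):
    m=(np.hypot(x-c[0],y-c[1])<rad)&(z>z0)&(z<z1); P=C[m]
    rc=cv2.minAreaRect((P[:,:2]*1000).astype(np.float32)); print(n,m.sum(),"mean",P.mean(0).round(4),"rect c",np.round(rc[0],1),"size",np.round(rc[1],1),"ang",round(rc[2],1)); return P
print("table z",np.nanmedian(z[60:70,230:300]))
reg("grip",(.548,.191),.04,.058,.07)
reg("hubtop",(.548,.191),.05,.024,.036)
reg("handle",(.608,.213),.03,.074,.086)
reg("shaft",(.579,.029),.03,.074,.09)
reg("collar",(.579,.029),.03,.0595,.066)
reg("housing",(.579,.029),.06,.050,.0596)
# whole vise above 0.01
reg("vise plate",(.55,-.045),.14,.010,.06)
c2=d["pixels"][130:220,300:400]; cv2.imwrite("pics/sh.png",cv2.resize(c2,None,fx=7,fy=6.5,interpolation=cv2.INTER_CUBIC)[:,:,::-1])
E
```

```text
table z -0.0007786464914491809
grip 464 mean [0.5553 0.1912 0.0631] rect c [554.5 191.8] size [19.9 20.5] ang 25.9
hubtop 1257 mean [0.5686 0.1942 0.0313] rect c [565.6 197.1] size [62.8 38. ] ang 26.1
handle 370 mean [0.6135 0.2186 0.0788] rect c [613.3 219.5] size [17.5 17.6] ang 75.3
shaft 437 mean [0.5817 0.031  0.0798] rect c [580.9  30.3] size [18.6 17.9] ang 41.8
collar 593 mean [0.5831 0.0322 0.0607] rect c [581.   30.2] size [50.8 56.2] ang 72.7
housing 4903 mean [0.5843 0.0318 0.0575] rect c [581.1  30.6] size [66.1 83.8] ang 71.9
vise plate 20206 mean [ 0.5648 -0.0387  0.0376] rect c [557.9 -41.1] size [220.6 110.3] ang 72.2
```

View pics/sh.png

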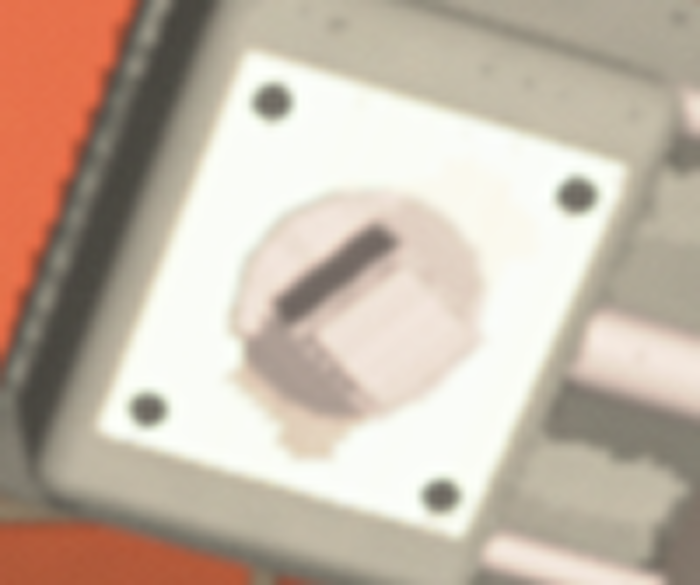

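The measurements agree with the given sizes:
- **Crank:** at (0.5545, 0.1918), 25.8°, with its handle at 65 mm.
- **Shaft:** at (0.581, 0.0303), about 41.5° (mod 90).

I'll pick the crank up by its grip now.

```bash
python3 - <<'E'
from h import *
a=np.radians(25.8)
d=pickle.load(open("top.pkl","rb")); C=cloud(d); m=(C[...,0]>.5)&(C[...,0]<.8)&(C[...,1]>-.3)&(C[...,1]<.25)&(C[...,2]>.12)
P=C[m]; print("tall",len(P)); 
if len(P):print(P[np.argsort(np.hypot(P[:,0]-.581,P[:,1]-.03))[::40]][:8].round(3), np.hypot(P[:,0]-.581,P[:,1]-.03).min())
d=pickle.load(open("w1.pkl","rb")); C=cloud(d)
# jaw/cell tops in the vise frame
A=np.radians(-107.9); c=np.array([.5579,-.0411]); V=(C[...,:2]-c)@np.array([[np.cos(A),-np.sin(A)],[np.sin(A),np.cos(A)]])
m=(abs(V[...,1])<30e-3)&(abs(V[...,0])<.11)&(C[...,2]>.044)&(C[...,2]<.056)
print("jaw/cell tops hist x(mm)",[(k,n) for k,n in zip(range(-40,112,3),np.histogram(V[m][:,0]*1000,np.arange(-40,113,3))[0])])
r.set_gripper(0.75,60)
r.move_to([.5545,.1918,.14],down(a))
r.move_linear([.5545,.1918,.060],vel=.12)
print("F",np.round(r.current_contact_force(),1))
r.set_gripper(0,60); print("open",r.current_opening(),np.round(r.current_contact_force(),1))
r.move_linear([.5545,.1918,.165],vel=.15)
print("open",r.current_opening(),np.round(r.current_contact_force(),1),np.round(r.current_torque(),2),r.current_t())
d=wrist("w2")
E
```

```text
tall 2734
[[ 0.722 -0.217  0.16 ]
 [ 0.734 -0.217  0.164]
 [ 0.738 -0.231  0.153]
 [ 0.788 -0.253  0.61 ]
 [ 0.788 -0.254  0.477]
 [ 0.787 -0.256  0.59 ]
 [ 0.787 -0.256  0.554]
 [ 0.785 -0.258  0.54 ]] 0.2847362989867643
jaw/cell tops hist x(mm) [(-40, np.int64(0)), (-37, np.int64(0)), (-34, np.int64(0)), (-31, np.int64(0)), (-28, np.int64(0)), (-25, np.int64(0)), (-22, np.int64(0)), (-19, np.int64(0)), (-16, np.int64(0)), (-13, np.int64(0)), (-10, np.int64(0)), (-7, np.int64(0)), (-4, np.int64(239)), (-1, np.int64(193)), (2, np.int64(173)), (5, np.int64(183)), (8, np.int64(159)), (11, np.int64(169)), (14, np.int64(179)), (17, np.int64(170)), (20, np.int64(34)), (23, np.int64(0)), (26, np.int64(0)), (29, np.int64(0)), (32, np.int64(0)), (35, np.int64(0)), (38, np.int64(0)), (41, np.int64(0)), (44, np.int64(0)), (47, np.int64(52)), (50, np.int64(239)), (53, np.int64(166)), (56, np.int64(186)), (59, np.int64(223)), (62, np.int64(158)), (65, np.int64(122)), (68, np.int64(111)), (71, np.int64(156)), (74, np.int64(111)), (77, np.int64(65)), (80, np.int64(254)), (83, np.int64(240)), (86, np.int64(187)), (89, np.int64(176)), (92, np.int64(166)), (95, np.int64(118)), (98, np.int64(17)), (101, np.int64(0)), (104, np.int64(0)), (107, np.int64(0))]
F [ 0.  -0.2  0.3]
open 0.22251569108329125 [-2.3 -0.7  6. ]
open 0.2191119473452922 [-0.2  0.4 -4. ] [-0.02  0.01  0.03] 6.675
```

View pics/w2.png

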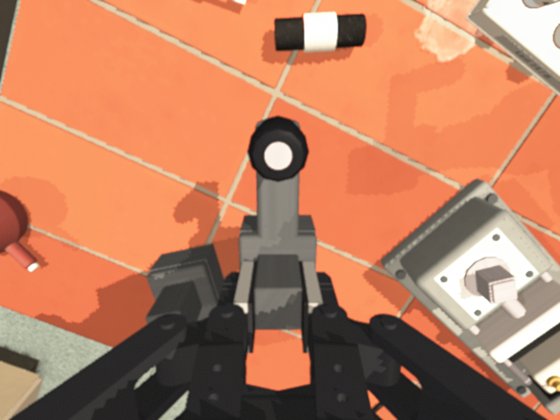

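The crank hangs straight in the jaws, with its handle at (278,150) and the shaft at (490,282). I'll get the crank's offset in the hand and a second shaft fix, then move over and lower under force watch.

```bash
python3 - <<'E'
from h import *
d=pickle.load(open("w2.pkl","rb")); C=cloud(d)
a=np.radians(25.8); tcp=np.array(r.current_tool_pos()); Tx=np.array([np.cos(a),np.sin(a)]); Ty=np.array([Tx[1],-Tx[0]])
h=C[...,:2]-tcp[:2]; X=h@Tx; Y=h@Ty; z=C[...,2]
def st(n,m):
    P=C[m]; rc=cv2.minAreaRect((P[:,:2]*1000).astype(np.float32)); print(n,m.sum(),P.mean(0).round(4),np.round(rc[0],1),np.round(rc[1],1),round(rc[2],1)); return np.array(rc[0])/1000,rc[2]
m=(abs(X-.065)<.02)&(abs(Y)<.02)&(z>.173)
ch,_=st("handle",m); o=ch-tcp[:2]; print("handle in tool mm",np.round([o@Tx*1000,o@Ty*1000,np.nanmax(z[m])*1000],1))
cs,ang=st("shaft",(np.hypot(C[...,0]-.581,C[...,1]-.03)<.03)&(z>.076)&(z<.09))
st("shafttop",(np.hypot(C[...,0]-.581,C[...,1]-.03)<.03)&(z>.0805)&(z<.09))
E
```

```text
handle 2943 [0.6134 0.2198 0.1818] [612.8 219.5] [18.6 19.6] 19.0
handle in tool mm [ 65.2   0.6 185.7]
shaft 704 [0.5814 0.0324 0.0798] [581.   30.2] [19.3 19.6] 42.1
shafttop 293 [0.5809 0.0312 0.0811] [580.9  30.7] [15.8 15.4] 41.2
```

```bash
python3 - <<'E'
from h import *
q=down(np.radians(41.6)); c=[.5810,.0304]
r.move_to([*c,.170],q); r.move_linear([*c,.148],vel=.1); r.sleep(.15)
F0=np.array(r.current_contact_force()); print("F0",F0.round(1))
z=.148
while z>.1195:
    z-=.002; r.move_linear([*c,z],vel=.06); F=np.array(r.current_contact_force())-F0
    print(round(z,4),r.current_tool_pos()[2].round(4),F.round(1),np.round(r.current_torque(),2))
    if F[2]>12 or np.hypot(F[0],F[1])>12: break
print(r.current_t(),r.current_opening())
E
```

```text
F0 [-1.6  0.3 -3.4]
0.146 0.1461 [ 1.8 -0.5  0.5] [0.05 0.03 0.01]
0.144 0.1439 [ 2.4 -0.2 -0.4] [ 0.01 -0.02  0.03]
0.142 0.1418 [ 1.1 -0.2  0.3] [ 0.04  0.04 -0.02]
0.14 0.1398 [ 2.  -1.   1.3] [-0.03 -0.02 -0.01]
0.138 0.1379 [ 1.7 -0.6  0.6] [-0.04 -0.04  0.04]
0.136 0.1359 [2.  0.  0.3] [-0.03  0.01  0.03]
0.134 0.1338 [ 1.8  0.2 -0. ] [ 0.02  0.07 -0.01]
0.132 0.1319 [ 1.7 -0.9  1.1] [ 0.05  0.01 -0.  ]
0.13 0.1298 [0.4 0.3 1.4] [-0.09 -0.03  0.01]
0.128 0.1279 [ 0.6 -0.   0.5] [-0.03  0.02 -0.01]
0.126 0.1259 [ 2.3 -0.7 -0.8] [-0.01  0.04  0.03]
0.124 0.1239 [ 1.7 -0.1  1.5] [ 0.04  0.04 -0.01]
0.122 0.1219 [ 2.1 -0.   0.2] [ 0.01 -0.02  0.  ]
0.12 0.1215 [-4.7  0.8 17.9] [ 0.    1.14 -0.01]
11.4333 0.22398389274430489
```

The crank went on cleanly and bottomed at TCP z = 0.1215, about 0.121 being expected for fully home. I'll release it, check the height, then take the handle.

```bash
python3 - <<'E'
from h import *
a=np.radians(41.6); q=down(a); c=np.array([.5810,.0304])
r.move_linear([*c,.1205],vel=.05); r.set_gripper(0.7,60); 
r.move_linear([*c,.215],vel=.2)
d=wrist("w3"); C=cloud(d); z=C[...,2]
def st(n,m):
    P=C[m]; rc=cv2.minAreaRect((P[:,:2]*1000).astype(np.float32)); print(n,m.sum(),P.mean(0).round(4),"zmed",np.nanmedian(P[:,2]).round(4),np.round(rc[0],1),np.round(rc[1],1),round(rc[2],1)); return np.array(rc[0])/1000
g=st("grip",(np.hypot(C[...,0]-c[0],C[...,1]-c[1])<.022)&(z>.118)&(z<.135))
h0=c+.065*np.array([np.cos(a),np.sin(a)])
h=st("handle",(np.hypot(C[...,0]-h0[0],C[...,1]-h0[1])<.02)&(z>.136)&(z<.15))
b=np.arctan2(*(h-g)[::-1]); print("len",np.hypot(*(h-g)),"ang",np.degrees(b))
E
```

```text
grip 908 [0.5818 0.0309 0.1243] zmed 0.1245 [581.1  30.2] [20.3 20. ] 41.5
handle 787 [0.6297 0.0734 0.1402] zmed 0.1405 [629.4  73.2] [17.6 17.6] 28.3
len 0.0646150443807202 ang 41.6781644840605
```

It's seated: grip top 0.1245 and handle top 0.1405, against 0.125 and 0.141 expected. Now I'll grasp the handle and start winding.

```bash
cat > wind.py <<'E'
from h import *
c=np.array([.5811,.0303]); Rr=.065
def F():
    v=[]
    for _ in range(4): v.append(r.current_contact_force()); r.sleep(.015)
    return np.mean(v,0)
def wind(th0,total,step,fmax,F0,vel=.12,every=1):
    """clockwise from th0 (deg); returns last angle; stops at tangential resistance fmax"""
    th=th0; k=0
    while th0-th<total-1e-6:
        th-=step; t=np.radians(th); p=[*(c+Rr*np.array([np.cos(t),np.sin(t)])),.121]
        r.move_linear(p,vel=vel); f=F()-F0
        tan=np.array([np.sin(t),-np.cos(t)]); rad=np.array([np.cos(t),np.sin(t)])
        ft=-f[:2]@tan; k+=1
        if k%every==0 or ft>fmax: print(round(th,1),"Ft %.1f Fr %.1f Fz %.1f"%(ft,f[:2]@rad,f[2]),"lag mm %.2f"%(1000*(np.array(p[:2])-np.array(r.current_tool_pos())[:2])@tan),"t %.1f"%r.current_t())
        if ft>fmax: print("STOP"); break
    return th
E
python3 - <<'E'
from wind import *
import json
t=np.radians(41.6); p=c+Rr*np.array([np.cos(t),np.sin(t)])
r.move_linear([*p,.2],vel=.2); r.move_linear([*p,.121],vel=.12); F0=F(); print("F0",F0.round(2))
r.set_gripper(0,50); print("open",r.current_opening(),F().round(1))
th=wind(41.6,120,15,5,F0)
json.dump([th,list(F0)],open("st.json","w")); print(r.current_t())
E
```

```text
F0 [ 0.12 -0.07 -0.18]
open 0.22121953464325048 [0.8 0.7 2.7]
26.6 Ft -0.9 Fr 2.0 Fz 3.9 lag mm -0.15 t 15.1
11.6 Ft 0.1 Fr 1.7 Fz 4.2 lag mm 0.13 t 15.4
-3.4 Ft -0.6 Fr 1.5 Fz 4.9 lag mm 0.12 t 15.8
-18.4 Ft -0.4 Fr 1.2 Fz 5.2 lag mm -0.21 t 16.1
-33.4 Ft -0.4 Fr 1.1 Fz 4.8 lag mm -0.40 t 16.5
-48.4 Ft -0.7 Fr -0.0 Fz 5.6 lag mm -0.57 t 16.9
-63.4 Ft -0.6 Fr -0.7 Fz 5.2 lag mm -0.61 t 17.2
-78.4 Ft -0.6 Fr -1.0 Fz 4.4 lag mm -0.45 t 17.6
17.5667
```

At rest the force reads near zero because friction holds the shaft, so I need it during motion. I'll try polling from a thread during a move.

```bash
cat >> wind.py <<'E'
import threading,time
def seg(th0,th1,vel=.05):
    """one chord with force sampled during motion"""
    t=np.radians(th1); p=[*(c+Rr*np.array([np.cos(t),np.sin(t)])),.121]; S=[]; on=[1]; err=[]
    def poll():
        while on[0]:
            try: S.append((r.current_t(),*r.current_contact_force()[:2],*r.current_tool_pos()[:2]))
            except Exception as e: err.append(repr(e)); break
            time.sleep(.002)
    w=threading.Thread(target=poll); w.start()
    try: r.move_linear(p,vel=vel)
    finally: on[0]=0; w.join()
    if err: print(err[:1])
    return np.array(S)
E
timeout 100 python3 - <<'E'
from wind import *
import json
th,F0=json.load(open("st.json")); 
S=seg(th,th-12); th-=12; json.dump([th,F0],open("st.json","w"))
print(len(S),len(np.unique(S[:,0])))
for s in S[::max(1,len(S)//15)]:
    t=np.arctan2(s[4]-c[1],s[3]-c[0]); f=s[1:3]-np.array(F0)[:2]
    print("%.3f ang %.1f Ft %.2f"%(s[0],np.degrees(t),-f@[np.sin(t),-np.cos(t)]))
E
```

```text
1 1
17.567 ang -90.8 Ft -0.97
```

Reads block during moves. Slow small steps should avoid the overshoot, so that resting reads show the drag; I'll test that.

```bash
cat >> wind.py <<'E'
def step(th,F0,vel):
    t=np.radians(th); p=[*(c+Rr*np.array([np.cos(t),np.sin(t)])),.121]; r.move_linear(p,vel=vel)
    f1=np.array(r.current_contact_force())-F0; f=F()-F0; tan=np.array([np.sin(t),-np.cos(t)])
    return -f1[:2]@tan,-f[:2]@tan,1000*(np.array(p[:2])-np.array(r.current_tool_pos())[:2])@tan
E
timeout 100 python3 - <<'E'
from wind import *
import json
th,F0=json.load(open("st.json")); 
for vel,st,n in ((.02,3,4),(.05,4,4),(.12,5,3),(.01,1,3)):
    for _ in range(n):
        th-=st; print(vel,round(th,1),np.round(step(th,F0,vel),2),"%.2f"%r.current_t())
json.dump([th,F0],open("st.json","w"))
E
```

```text
0.02 -93.4 [ 0.23  0.58 -0.02] 18.38
0.02 -96.4 [ 0.74  0.49 -0.14] 18.76
0.02 -99.4 [ 0.72  0.54 -0.15] 19.14
0.02 -102.4 [ 0.15  0.52 -0.12] 19.52
0.05 -106.4 [ 1.28  0.28 -0.08] 19.84
0.05 -110.4 [-0.83 -0.27 -0.04] 20.16
0.05 -114.4 [ 0.31  0.18 -0.07] 20.48
0.05 -118.4 [ 0.18  0.32 -0.11] 20.79
0.12 -123.4 [-0.11  0.07 -0.23] 21.11
0.12 -128.4 [-0.16 -0.04 -0.23] 21.43
0.12 -133.4 [-0.73 -0.53 -0.23] 21.74
0.01 -134.4 [1.07 1.16 0.08] 22.07
0.01 -135.4 [1.02 1.33 0.02] 22.41
0.01 -136.4 [ 1.3   1.3  -0.08] 22.74
```

```bash
timeout 200 python3 - <<'E'
from wind import *
import json
th,F0=json.load(open("st.json")); F0=np.array(F0)
th=wind(th,435,15,2.2,F0,vel=.15,every=3)
json.dump([th,list(F0)],open("st.json","w"))
th-=1; print(th,np.round(step(th,F0,.01),2),"%.2f"%r.current_t())
json.dump([th,list(F0)],open("st.json","w"))
d=optics.get_image("scene"); pickle.dump(d,open("s2.pkl","wb")); cv2.imwrite("pics/s2.png",cv2.resize(d["pixels"][170:270,240:390],(750,500),interpolation=cv2.INTER_CUBIC)[:,:,::-1])
E
```

```text
-181.4 Ft -0.5 Fr 4.2 Fz 8.2 lag mm -0.18 t 23.7
-226.4 Ft -0.5 Fr 6.0 Fz 9.8 lag mm -0.31 t 24.7
-271.4 Ft -0.5 Fr 5.6 Fz 7.8 lag mm -0.23 t 25.7
-316.4 Ft -0.4 Fr 5.5 Fz 6.3 lag mm -0.02 t 26.7
-361.4 Ft -0.5 Fr 4.0 Fz 6.5 lag mm -0.23 t 27.7
-406.4 Ft -0.3 Fr 2.5 Fz 7.2 lag mm -0.91 t 28.7
-451.4 Ft -0.6 Fr 0.1 Fz 6.5 lag mm -1.36 t 29.7
-496.4 Ft -0.5 Fr 0.3 Fz 4.8 lag mm 0.05 t 30.7
-541.4 Ft -0.6 Fr 5.0 Fz 9.6 lag mm 0.05 t 31.7
-572.4 [1.35 1.08 0.32] 32.74
```

View pics/s2.png

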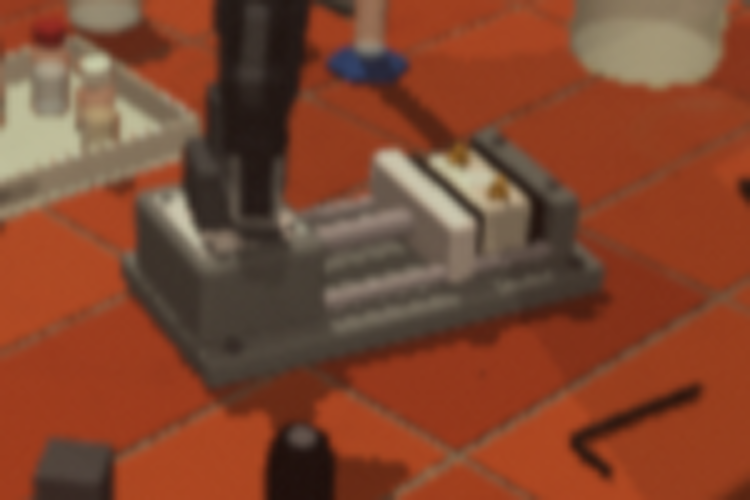

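The jaw, at about (440,230), has nearly reached the cell at (490,210). Free turning reads about 1.2 N here. I'll continue slowly.

```bash
timeout 200 python3 - <<'E'
from wind import *
import json
th,F0=json.load(open("st.json")); F0=np.array(F0); hi=0
for k in range(20):
    th-=7; t=np.radians(th+1); r.move_linear([*(c+Rr*np.array([np.cos(t),np.sin(t)])),.121],vel=.06)
    s=step(th,F0,.01); json.dump([th,list(F0)],open("st.json","w"))
    print(round(th,1),np.round(s,2),"%.1f"%r.current_t())
    if s[1]>2.6: print("stiffening"); break
E
```

```text
-579.4 [1.58 1.69 0.3 ] 33.4
-586.4 [0.73 1.27 0.21] 34.0
-593.4 [0.78 1.27 0.12] 34.6
-600.4 [1.92 1.5  0.01] 35.2
-607.4 [ 1.2   1.48 -0.1 ] 35.8
-614.4 [ 1.34  1.51 -0.18] 36.4
-621.4 [ 2.24  1.61 -0.28] 37.0
-628.4 [ 0.85  1.36 -0.36] 37.6
-635.4 [ 0.44  0.89 -0.42] 38.2
-642.4 [ 1.68  1.28 -0.47] 38.8
-649.4 [ 0.85  1.07 -0.5 ] 39.4
-656.4 [ 1.45  1.39 -0.48] 40.0
-663.4 [ 0.68  1.26 -0.38] 40.6
-670.4 [ 1.64  1.88 -0.26] 41.2
-677.4 [ 2.68  2.56 -0.16] 41.8
-684.4 [ 2.67  2.33 -0.09] 42.4
-691.4 [2.64 3.01 0.02] 43.0
stiffening
```

Contact came near -666°, as predicted from the jaw gap, and the force is rising as the pad stiffness says. Two more steps give about 4.5 N.

```bash
timeout 200 python3 - <<'E'
from wind import *
import json
th,F0=json.load(open("st.json")); F0=np.array(F0)
for k in range(2):
    th-=7; t=np.radians(th+1); r.move_linear([*(c+Rr*np.array([np.cos(t),np.sin(t)])),.121],vel=.06)
    s=step(th,F0,.01); print(round(th,1),np.round(s,2),"%.1f"%r.current_t())
    if s[1]>4.6: break
json.dump([th,list(F0)],open("st.json","w"))
r.set_gripper(0.45); p=r.current_tool_pos()
r.move_linear([p[0],p[1],.22],vel=.15)
r.move_linear([p[0]-.13,p[1]+.05,.27],vel=.25); r.sleep(.3)
print("F",np.round(r.current_contact_force(),1),r.current_t())
d=wrist("w4"); C=cloud(d); z=C[...,2]
def st(n,m):
    P=C[m]; rc=cv2.minAreaRect((P[:,:2]*1000).astype(np.float32)); print(n,m.sum(),"zmed",np.nanmedian(P[:,2]).round(4),np.round(rc[0],1),np.round(rc[1],1),round(rc[2],1)); return np.array(rc[0])/1000
g=st("grip",(np.hypot(C[...,0]-c[0],C[...,1]-c[1])<.022)&(z>.118)&(z<.135)); h=st("handle",(np.hypot(C[...,0]-c[0],C[...,1]-c[1])<.09)&(z>.136)&(z<.15))
print(np.degrees(np.arctan2(*(h-g)[::-1])),(th+720))
cv2.imwrite("pics/w4b.png",d["pixels"][:,:,::-1])
E
```

```text
-698.4 [3.64 3.14 0.08] 43.6
-705.4 [4.18 3.71 0.16] 44.2
F [-0.5 -0.7 -0.2] 46.3667
grip 651 zmed 0.1245 [580.8  30.8] [20.2 20.2] 32.7
handle 523 zmed 0.1404 [635.3  65.9] [17.5 17.2] 10.1
32.77190013389687 14.600000000000023
```

View pics/w4b.png

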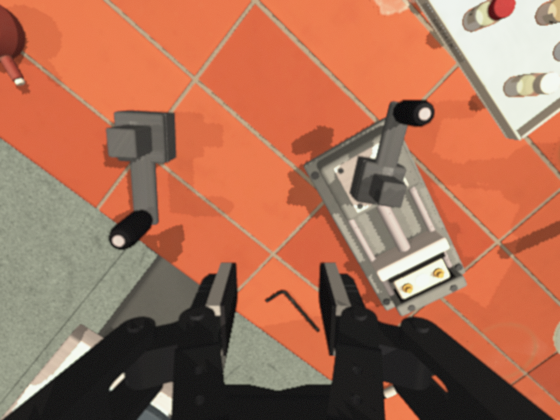

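The picture shows the crank home on the shaft at about (380,185), the cell pinched between both jaws at (422,280), and the gripper clear. The crank sprang back to 32.8°, still about 21° past contact, which is roughly 40 N and well above the 15 N needed. I'll hand in.

```bash
python3 -c "
from cell import r
print(r.current_t(),r.current_contact_force()); r.hand_in()"
```

```text
46.4167 [-0.16034652  1.32770367 -0.03412164]
the job is handed in; nothing more can be done
```

I fitted the smaller crank onto the vise shaft and wound it about 2 turns clockwise by its handle until the cell was gripped. I then let go and handed in at 46.4 s, with the gripper clear and the crank left on the shaft.

- **Fully home:** the crank seated with a clear stop at TCP z = 0.1215 m. After release the grip top measured 0.1245 m and the handle top 0.1405 m, against 0.125 and 0.141 m when home. The last picture gave the same heights.
- **Clamping:** the handle stiffened near -666°, 31.4 mm of jaw travel, matching the measured gap of about 31 mm. Resting force rose from about 1.35 N to 3.7–4.2 N where I stopped, 39° further on.
- **Reading bias:** force could only be read at rest, because reads block while the arm moves. Those readings run about 0.5 N below the stated 1.9 N of free turning, so the real stopping force was about 4.2–4.7 N.
- **Spring-back:** on release the crank sprang back about 18°, more than the roughly 10° I expected. It is still about 21° past contact, which I estimate as about 40 N of clamping; I did not measure this directly.
- **Bench:** the last picture shows the cell between the jaws. Of the other things on the bench, it shows the hex key, the red pipette ball and the larger crank, and the arm did not go near the rest.

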